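# Pack the oil-immersion kit into the microscope tray

### The job

Pack the microscope's oil-immersion kit back into its tray: the long objective, the condenser, the square oil bottle and the slide mailer each go down into the recess made for their shape, the upright things standing and the mailer lying flat. These are optics and glass, so set each one down rather than letting it drop or fall over. Leave the short objective and the round dropper bottle standing where they are, because they are not part of the kit.

Things in the scene. Friction and masses are not known exactly. Their poses are not given: they have to be found in the camera images.
- long_objective: Oil objective, the long slim one: steel barrel, black knurled ring, standing on its thread, tip up, 60 mm tall. Diameter 24 mm from 0 to 5 mm above the underside, 28 from 5 to 38 (grip here), then tapering to 10. Round, yaw free. 120 g. Goes in the small round recess. Loose, standing on the table. Origin: centre of its underside, z up.
- condenser: Condenser: squat dark steel cylinder, diameter 54 mm up to 22 mm above the underside (grip here), stepping in to a lens on top at 36 mm. A thin lever sticks out along its +x to 41 mm from the axis, 13 to 19 mm high: grip across its y. 150 g. Goes in the large round recess, lever any way. Loose, standing on the table. Origin: centre of its underside, z up.
- oil_bottle: Oil bottle: square amber glass body 34 x 34 mm, 48 mm tall (grip here), x and y square to its faces, flat round black cap of diameter 24, from 51 to 69 mm above the underside. 60 g. Goes in the square recess. Loose, standing on the table. Origin: centre of its underside, z up.
- slide_mailer: Slide mailer: closed flat white plastic box, 84 (x) x 36 (y) x 24 mm tall, label on top. 60 g. Goes in the oblong recess, lying flat, either way round. Loose, lying on the table. Origin: centre of its underside, z up.
- short_objective: Low-power objective, short and stubby: same steel and black ring, but 28 mm tall, barrel diameter 34 mm, wide flat lens on top. A look-alike, not in the kit: leave it. Loose, standing on the table. Origin: centre of its underside, z up.
- dropper_bottle: Stain dropper bottle: round amber glass body of diameter 34 mm, black collar, rubber bulb on top, 82 mm tall. A look-alike, not in the kit: leave it. Loose, standing on the table. Origin: centre of its underside, z up.
- recess_large_round: Insert with the large round recess, diameter 72 mm, for the condenser. White block 112 (x) x 96 (y) x 22 mm, fixed; one of four filling a grey tray (234 x 202, rim 26 mm above table) 2 by 2 in any order, tray turned up to 0.25 rad. Origin: centre of the insert's underside, 4 mm above table, z up. Recess centred on it, 10 mm deep: dark floor 12 mm above origin, insert top 22 mm.
- recess_small_round: Insert with the small round recess, diameter 46 mm, for the long objective. White block 112 (x) x 96 (y) x 22 mm, fixed; one of four filling a grey tray (234 x 202, rim 26 mm above table) 2 by 2 in any order, tray turned up to 0.25 rad. Origin: centre of the insert's underside, 4 mm above table, z up. Recess centred on it, 10 mm deep: dark floor 12 mm above origin, insert top 22 mm.
- recess_square: Insert with the square recess, 52 x 52 mm, for the square oil bottle. White block 112 (x) x 96 (y) x 22 mm, fixed; one of four filling a grey tray (234 x 202, rim 26 mm above table) 2 by 2 in any order, tray turned up to 0.25 rad. Origin: centre of the insert's underside, 4 mm above table, z up. Recess centred on it, 10 mm deep: dark floor 12 mm above origin, insert top 22 mm.
- recess_oblong: Insert with the oblong recess, 102 (x) x 54 (y) mm, for the mailer. White block 112 (x) x 96 (y) x 22 mm, fixed; one of four filling a grey tray (234 x 202, rim 26 mm above table) 2 by 2 in any order, tray turned up to 0.25 rad. Origin: centre of the insert's underside, 4 mm above table, z up. Recess centred on it, 10 mm deep: dark floor 12 mm above origin, insert top 22 mm.
There are look-alikes about, which are no part of the job. What is shaped like the oil_bottle but green is not meant. Of the things that look like the condenser, the larger one is meant.

How it is judged:
At the end, for the whole second after the job is handed in: Each kit part on the floor of its own recess (within 2.5 mm in height, 15 mm of the recess centre), right way up and level within 0.1 rad, at rest; the short objective and the dropper bottle upright within 20 mm of where they began (horizontal distance between long_objective and recess_small_round below 0.015 m and z of long_objective in the frame of recess_small_round below 0.0145 m and angle between each of long_objective, condenser, oil_bottle, slide_mailer, short_objective, dropper_bottle's own z axis and vertical below 0.1 rad and linear speed of each of long_objective, condenser, oil_bottle, slide_mailer, short_objective, dropper_bottle below 0.02 m/s and horizontal distance between condenser and recess_large_round below 0.015 m and z of condenser in the frame of recess_large_round below 0.0145 m and horizontal distance between oil_bottle and recess_square below 0.015 m and z of oil_bottle in the frame of recess_square below 0.0145 m and horizontal distance between slide_mailer and recess_oblong below 0.015 m and z of slide_mailer in the frame of recess_oblong below 0.0145 m and distance of each of short_objective, dropper_bottle from where it was at the start of the episode below 0.02 m); the robot touches nothing.
It fails at once if the long objective is dropped: it moves faster than 0.6 m/s (a free fall of some 18 mm) while not held in the fingers (linear speed of long_objective above 0.6 m/s and contact force between the fingers and long_objective below 0.05 N).
It fails at once if the condenser is dropped: it moves faster than 0.6 m/s (a free fall of some 18 mm) while not held in the fingers (linear speed of condenser above 0.6 m/s and contact force between the fingers and condenser below 0.05 N).
It fails at once if the oil bottle is dropped: it moves faster than 0.6 m/s (a free fall of some 18 mm) while not held in the fingers (linear speed of oil_bottle above 0.6 m/s and contact force between the fingers and oil_bottle below 0.05 N).
It fails at once if the slide mailer is dropped: it moves faster than 0.6 m/s (a free fall of some 18 mm) while not held in the fingers (linear speed of slide_mailer above 0.6 m/s and contact force between the fingers and slide_mailer below 0.05 N).
It also fails if it takes over 118 s, if anything falls off the work surface, if the arm or the gripper's body presses on something with over 40 N, if the wrist force passes 120 N, or if a joint passes its speed limit or range.

### The arm

A 6-joint arm with a two-finger parallel gripper is mounted at the origin on the work surface. World frame = base frame: x ahead of the robot, y to its left, z up, the work surface at z = 0. Lengths are in m, angles in rad, forces in N, time in s.
With the tool pointing down it reaches from about 0.25 to 0.8 m from the base axis. Payload 3.9 kg.
Tool frame: the origin (TCP) lies midway between the tips of the shut fingers; the grasp point (between the pads) lies 19 mm behind it; z points along the fingers, y is the line along which they close (so a half turn about z gives the same grasp; the last joint's range is limited). The gripper opens to 85 mm and grips with 20 to 120 N. Pads are 22 mm wide; open, the fingers measure 114 mm over their backs; the gripper's body (76 mm by 85 mm) begins 54 mm behind the grasp point. The pads swing forward as they close: fully open they stand 13 mm farther back than shut.
Start: joints at [1.33, 0.26, -0.138, 1.173, 0, 1.571], TCP at [0.125, 0.51, 0.231] pointing down, gripper open.
Joint ranges: [-2.78, 2.78], [-0.83, 1.72], [-1.28, 1.37], [-1.9, 2.12], [-1.57, 1.48], [-3.14, 3.14]. Speed limits (rad/s): [2.57, 2.57, 3.14, 3.14, 3.14, 3.14].

### API

Orientations are given as a rotation vector (axis times angle).
In Python, from workcell import sensors, viewer, order gives the robot as it stands.
- The arm moves only by the shell command python3 -m creep 'ROWS'. ROWS is a JSON object of lists of equal length, an entry for each row: "xyz": the shift along the tool's x, y, z in units of 60 mm (1.0 is 60 mm), a list of three; "delta_rot": the turn, a rotation vector about the tool's x, y, z in units of 10 degrees (1.0 is 10 degrees), a list of three; "jaw": the opening, from -1 (shut) to 1 (fully open). In form: {"xyz": [[x, y, z], ...], "delta_rot": [[rx, ry, rz], ...], "jaw": [jaw, ...]}. A call has 1 to 8 rows; each row shifts and turns the commanded pose from where the row before left it, along the tool's axes as they then stand; what a row does not reach is not made up. A row lasts 1/8 s, in which the tool goes at most 62.5 mm and 10.7 degrees, less where a joint would pass 70% of its speed; a pose out of reach is approached as far as the arm can. A call is refused whole if a number of a shift passes 1 or a number of a turn 1, either way. A call with a gripper value outside its range is refused whole. The fingers move at their own pace and stop on an object; the grip force is fixed at half the most. Time passes only in rows, so rows that do not move let the fingers close. It gives the time, the measured TCP pose, the force, the opening and the grip force at its end, in the units of the state.
- sensors.read_state(): the state, without advancing time (a new reading comes with each control period).
- viewer.camera(name): name is "side" or "top"; returns (picture, depth): 384x512x3 uint8, red, green, blue; 384x512 float32, m along the optical axis (not along the pixel's ray), 0 where there is no reading.
- viewer.camera_model(name): a dict with "fx", "fy", "cx", "cy" (pixels), "k1" (the pictures are not rectified: a ray, as slopes to the right and down, at radius r is drawn at 1 + k1 r^2 times it, then the intrinsics apply), "R" (3x3) and "t" (3): a world point X has camera coordinates R X + t. Camera axes: x right, y down, z forward; pixel columns grow to the right and rows downward; lengths in m; the calibration is good to about 2 mm. A picture is of the moment at which its call begins. camera_model takes no time and is no camera call.
- order.job_done(): hands the job in; it is judged then, once.
The state is a dict: "time": time; "qpos": joint angles; "dq": joint speeds; "tau": joint torques, N m; "tcp_pos": TCP position; "eef_rot": TCP orientation; "contact_force": force on the tool from outside, world axes, zero at the start; "moment": the same for the moment, N m; "width": finger opening in m; "grip_force": force on a finger pad.
Only numpy, scipy, OpenCV 4.12 (cv2) and the standard library are available. Lean on these libraries where they do the work, as an engineer would, in place of code of your own. Each camera call takes 0.05 s, during which the arm holds its last target. There are 200 camera calls.

## Working session

There is one attempt and no reset: what is moved stays moved. The work goes in short steps, Python scripts to look and compute and a shell command to move; the robot and the scene stay as the last step left them, time stands still between calls to the robot, and variables do not carry over. Pictures are saved under pics/ and viewed, at most 14 in all, crops included, and the job is handed in when it is done.

```bash
mkdir -p pics; ls; python3 - <<'E'
from workcell import sensors, viewer
import cv2, numpy as np
print(sensors.read_state())
for n in ("top","side"):
    p,d=viewer.camera(n); print(n,viewer.camera_model(n)); cv2.imwrite(f"pics/{n}0.png",p[:,:,::-1]); np.save(f"pics/{n}0.npy",d)
E
```

```text
pics
{'time': 0.0, 'qpos': array([ 1.33000846e+00,  2.60674927e-01, -1.39349409e-01,  1.17268754e+00,
       -2.07561414e-06,  1.57079876e+00]), 'dq': array([ 0.00113531, -0.00085384,  0.00047314,  0.00045321,  0.00080155,
        0.00048281]), 'tau': array([-4.15970117e-04, -4.05681610e+01,  2.53919864e+01,  1.86329708e-02,
        1.56282304e-04, -5.86421525e-07]), 'tcp_pos': array([0.12503783, 0.50920859, 0.23047709]), 'eef_rot': array([-3.77291883e-01, -3.11862370e+00,  2.98732601e-03]), 'contact_force': array([-0.63759727,  0.30922095,  0.009667  ]), 'moment': array([-0.01455636, -0.01634808, -0.01139579]), 'grip_force': 0.0, 'width': 0.08526638027073012}
top {'fx': 357.9902516815211, 'fy': 357.9902516815211, 'cx': 247.78086774728874, 'cy': 194.88038211705904, 'k1': -0.06652404487071654, 'R': array([[-0.02822427, -0.99908864, -0.03202014],
       [-0.99134618,  0.03208517, -0.12729215],
       [ 0.12820352,  0.02815031, -0.99134828]]), 't': array([-0.05490632,  0.53306236,  0.94669089])}
side {'fx': 412.13060301130406, 'fy': 412.13060301130406, 'cx': 256.2557906051286, 'cy': 188.32833187076238, 'k1': 0.051553564742514046, 'R': array([[ 0.98432932, -0.17521208,  0.01991292],
       [-0.08435666, -0.56703104, -0.81936546],
       [ 0.15485397,  0.80484565, -0.57292558]]), 't': array([-0.53445466,  0.01126905,  1.02240655])}
```

```bash
python3 -c "
import cv2
for n in ('top','side'):
    cv2.imwrite(f'pics/{n}0b.png',cv2.resize(cv2.imread(f'pics/{n}0.png'),(800,600),interpolation=cv2.INTER_CUBIC))"
```

```text
(no output)
```

View pics/top0b.png

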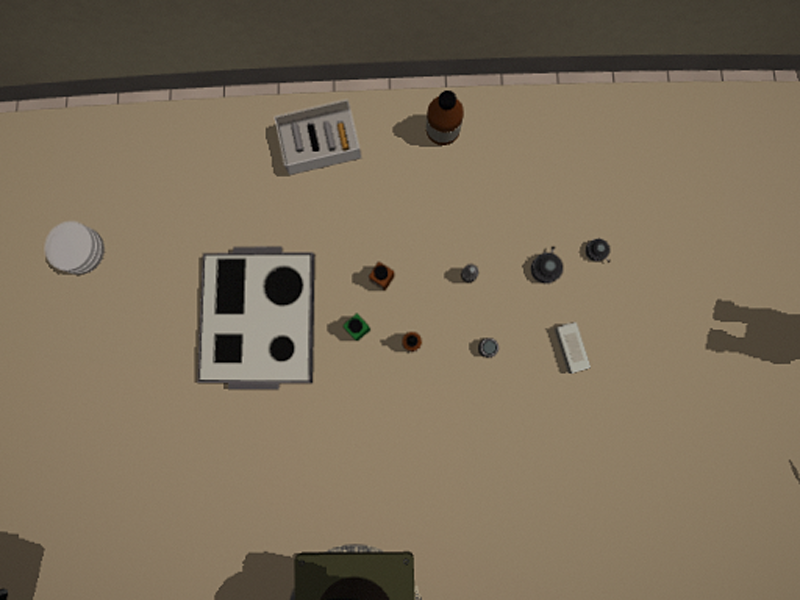

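View pics/side0b.png

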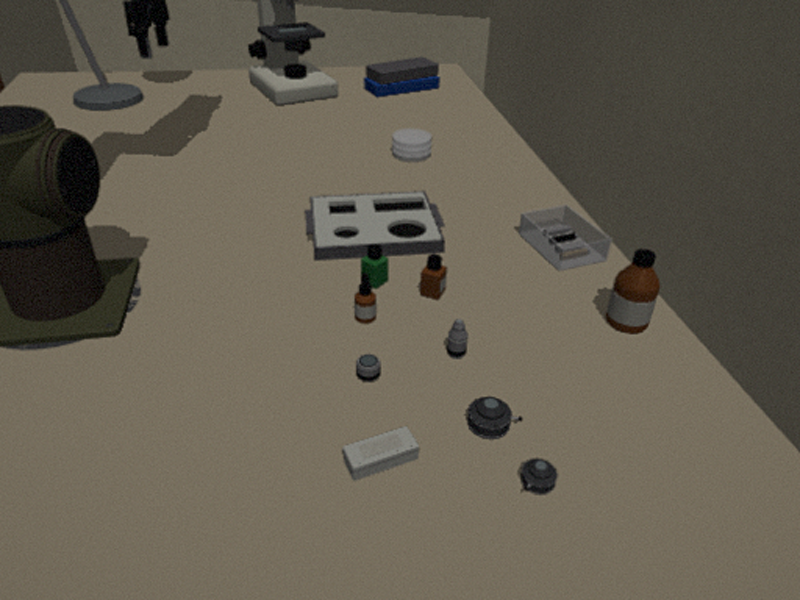

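The top view (800x600 scale) shows:
- **Oil bottle candidates:** amber square at (381,275), chosen. The green square at (356,327) and the round dropper at (412,342) are look-alikes.
- **Condenser candidates:** the larger at (547,267), chosen, and a smaller one at (598,249).
- **Objective candidates:** the long slim one at (470,272), chosen, and the short one at (487,347).
- **Mailer:** (572,348).
- **Recesses:** oblong (230,287), large round (283,286), square (228,348), small round (282,348).

Next I'll measure them.

```bash
cat > h.py <<'E'
import numpy as np, cv2
from scipy.spatial.transform import Rotation as Ro
from workcell import sensors, viewer
def K(m): return np.array([[m["fx"],0,m["cx"]],[0,m["fy"],m["cy"]],[0,0,1]]), np.array([m["k1"],0,0,0,0])
def rays(m,uv):
    k,d=K(m); n=cv2.undistortPoints(np.float64(uv).reshape(-1,1,2),k,d).reshape(-1,2); return np.c_[n,np.ones(len(n))]
def onplane(n,uv,z):
    m=viewer.camera_model(n); R,t=m["R"],m["t"]; r=rays(m,uv)@R; c=-R.T@t
    return c+r*((z-c[2])/r[:,2])[:,None]
def cloud(n,d):
    m=viewer.camera_model(n); h,w=d.shape; u,v=np.meshgrid(np.arange(w),np.arange(h))
    return ((rays(m,np.c_[u.ravel(),v.ravel()])*d.reshape(-1,1)-m["t"])@m["R"]).reshape(h,w,3)
def proj(n,X):
    m=viewer.camera_model(n); k,d=K(m); return cv2.projectPoints(np.float64(X).reshape(-1,1,3),cv2.Rodrigues(m["R"])[0],m["t"],k,d)[0].reshape(-1,2)
def goto(x,y,z,yaw=None):
    """print tool-frame shift (60mm units) from the measured TCP; yaw = world angle of finger closing line"""
    s=sensors.read_state(); R=Ro.from_rotvec(s["eef_rot"]); p=s["tcp_pos"]
    print("tcp",p.round(4),"w",round(s["width"],4),"t",round(s["time"],2)); 
    print("shift units",(R.inv().apply(np.array([x,y,z])-p)/.06).round(3))
    yv=R.as_matrix()[:,1]; a=np.arctan2(yv[1],yv[0])
    print("tilt",R.as_matrix()[:,2].round(4),"closing yaw deg",np.degrees(a).round(2))
    if yaw is not None:
        e=(np.degrees(yaw-a)+90)%180-90; print("turn about tool z, units", round(-e/10,3))
E
python3 - <<'E'
from h import *
for n in ("top","side"):
    d=np.load(f"pics/{n}0.npy"); P=cloud(n,d); 
    ok=(d>0)&(P[...,2]>.006)&(P[...,2]<.12)&(P[...,0]>.2)&(P[...,0]<.66)&(np.abs(P[...,1])<.5)
    c,l,st,ce=cv2.connectedComponentsWithStats(ok.astype(np.uint8))
    print(n)
    for i in range(1,c):
        if st[i,4]<25: continue
        q=P[l==i]; zt=np.percentile(q[:,2],97); tp=q[q[:,2]>zt-.006]
        print(st[i].tolist(),"mean",q.mean(0).round(4),"ztop",zt.round(4),"topmean",tp.mean(0).round(4),"ext",(q.max(0)-q.min(0)).round(3))
E
```

```text
top
[375, 153, 16, 15, 185] mean [ 0.6197 -0.4514  0.0207] ztop 0.0298 topmean [ 0.6217 -0.4525  0.027 ] ext [0.041 0.04  0.026]
[45, 156, 22, 19, 320] mean [0.6369 0.4792 0.0375] ztop 0.0517 topmean [0.6398 0.4835 0.0488] ext [0.047 0.039 0.046]
[126, 158, 77, 91, 6233] mean [0.5182 0.1643 0.0245] ztop 0.0303 topmean [0.5107 0.1619 0.0274] ext [0.254 0.211 0.028]
[340, 158, 21, 23, 317] mean [ 0.5901 -0.3557  0.0275] ztop 0.0387 topmean [ 0.5896 -0.3581  0.0361] ext [0.065 0.053 0.036]
[236, 167, 16, 19, 188] mean [ 0.5806 -0.0618  0.0518] ztop 0.0728 topmean [ 0.5841 -0.0608  0.0705] ext [0.043 0.042 0.067]
[295, 169, 11, 12, 103] mean [ 0.582  -0.2148  0.044 ] ztop 0.0618 topmean [ 0.5844 -0.2172  0.06  ] ext [0.025 0.026 0.057]
[219, 200, 18, 18, 175] mean [ 0.4929 -0.017   0.0547] ztop 0.0733 topmean [ 0.4951 -0.0147  0.0705] ext [0.044 0.044 0.064]
[355, 206, 23, 33, 451] mean [ 0.4463 -0.3913  0.0239] ztop 0.0282 topmean [ 0.4467 -0.3928  0.0252] ext [0.087 0.052 0.024]
[257, 212, 13, 13, 133] mean [ 0.4654 -0.1099  0.051 ] ztop 0.0825 topmean [ 0.4662 -0.1103  0.0807] ext [0.
[... 436 characters left out ...]
.0387] ztop 0.0694 topmean [ 0.5844 -0.0662  0.0677] ext [0.045 0.032 0.064]
[286, 204, 14, 25, 253] mean [ 0.5835 -0.2274  0.0339] ztop 0.0598 topmean [ 0.5843 -0.2226  0.0577] ext [0.028 0.022 0.056]
[228, 227, 16, 17, 237] mean [ 0.4526 -0.254   0.0222] ztop 0.0297 topmean [ 0.4529 -0.2499  0.0275] ext [0.033 0.033 0.025]
[299, 254, 35, 26, 583] mean [ 0.5895 -0.3692  0.0245] ztop 0.0367 topmean [ 0.5911 -0.3623  0.0344] ext [0.064 0.054 0.032]
[220, 273, 49, 33, 972] mean [ 0.4474 -0.4008  0.0212] ztop 0.0261 topmean [ 0.4476 -0.3973  0.024 ] ext [0.089 0.055 0.022]
[333, 293, 23, 22, 402] mean [ 0.6191 -0.4604  0.0191] ztop 0.028 topmean [ 0.6217 -0.4564  0.0254] ext [0.043 0.041 0.023]
```

```bash
python3 - <<'E'
import cv2
p=cv2.imread("pics/top0.png")[140:260,110:410]; cv2.imwrite("pics/crop0.png",cv2.resize(p,(800,320),interpolation=cv2.INTER_CUBIC))
E
```

```text
(no output)
```

View pics/crop0.png

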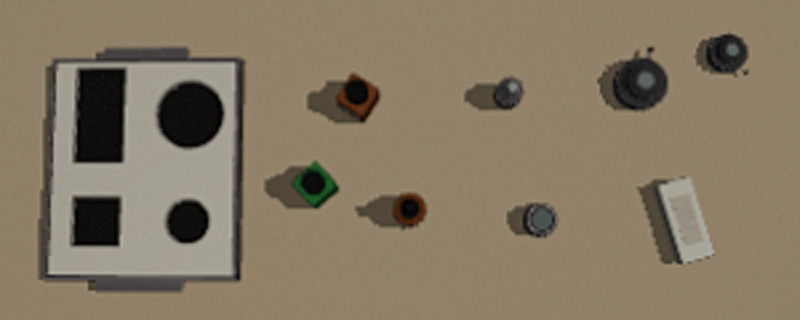

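```bash
python3 - <<'E'
from h import *
for n in ("top","side"):
    p=cv2.imread(f"pics/{n}0.png"); d=np.load(f"pics/{n}0.npy"); P=cloud(n,d); g=p.max(2)
    print(n,"cam",(-viewer.camera_model(n)["R"].T@viewer.camera_model(n)["t"]).round(3))
    # recesses: dark blobs inside the tray region, on plane z=.026
    X=onplane(n,np.stack(np.meshgrid(np.arange(512),np.arange(384)),-1).reshape(-1,2),.026).reshape(384,512,3)
    roi=(X[...,0]>.42)&(X[...,0]<.62)&(X[...,1]>.05)&(X[...,1]<.28)
    print("gray levels",np.percentile(g[roi],[2,10,30,60,90]))
    c,l,st,ce=cv2.connectedComponentsWithStats(((g<55)&roi).astype(np.uint8))
    for i in range(1,c):
        if st[i,4]<40: continue
        q=X[l==i][:,:2].astype(np.float32); r=cv2.minAreaRect(q*1000)
        print(" recess",ce[i].round(1),"centre",q.mean(0).round(4),"rect",np.round(r[0],1),np.round(r[1],1),round(r[2],1))
    for nm,z0,z1,lo,hi in (("mailer",.018,.032,(.39,-.46),(.5,-.33)),("bottle",.015,.046,(.54,-.1),(.63,-.03)),("cond",.003,.045,(.53,-.41),(.65,-.31)),("condtop",.028,.045,(.53,-.41),(.65,-.31))):
        m=(d>0)&(P[...,2]>z0)&(P[...,2]<z1)&(P[...,0]>lo[0])&(P[...,0]<hi[0])&(P[...,1]>lo[1])&(P[...,1]<hi[1])
        q=P[m][:,:2].astype(np.float32)*1000; r=cv2.minAreaRect(q); print(nm,np.round(r[0],1),np.round(r[1],1),round(r[2],1))
        if nm=="cond":
            e=q-np.float32([590,-360]); k=np.linalg.norm(e,axis=1).argsort()[-6:]; print("  far",q[k].round(0).tolist())
            c2=np.array([590,-360]); 
E
python3 -m creep '{"xyz":[[0,0,0],[0,0,0]],"delta_rot":[[0,0,1],[0,0,1]],"jaw":[1,1]}'; python3 -c "
from h import *
goto(.52,-.06,.25,np.radians(0)); print(sensors.read_state()['qpos'])"
```

```text
top cam [ 0.406 -0.099  1.005]
gray levels [  9.  13.  69. 163. 165.]
 recess [147.2 184. ] centre [0.572 0.211] rect [573.6 211.3] [48.7 93.8] 88.4
 recess [199.5 190.5] centre [0.5489 0.0628] rect [550.7  62.9] [  2.8 134.7] 89.4
 recess [181.1 182.6] centre [0.5727 0.1144] rect [573.1 114.8] [67. 65.] 43.9
 recess [145.9 222.4] centre [0.4643 0.2139] rect [464.1 214.3] [47.6 47.2] 88.4
 recess [180.  222.7] centre [0.461 0.118] rect [461.5 118.1] [39.  41.5] 89.5
mailer [ 447.8 -392.2] [85.4 36.8] 14.3
bottle [581.8 -62.1] [30.4 32.6] 51.3
cond [ 590.1 -360.1] [ 99.5 119.4] 89.8
  far [[647.0, -402.0], [538.0, -310.0], [532.0, -403.0], [532.0, -316.0], [532.0, -406.0], [648.0, -314.0]]
condtop [ 591.5 -358.9] [36.  32.4] 77.3
side cam [ 0.369 -0.91   0.606]
gray levels [  9.  21.  82. 130. 135.]
 recess [254.8 131.5] centre [0.574  0.2031] rect [573.9 203.5] [30.5 91.7] 88.2
 recess [219.1 133.3] centre [0.4651 0.2062] rect [465. 208.] [26.1 48.6] 82.3
 recess [260.  146.9] centre [0.5724 0.1066] rect [572.4 106.4] [46.6 63.6] 81.9
 recess [221.2 148.9] centre [0.4613 0.1104] rect [460.7 110.2] [22.8 39.5] 82.0
 recess [241.1 157.3] centre [0.5107 0.0564] rect [520.6  57.6] [196.9  15.1] 0.0
mailer [ 449.3 -395.1] [86.3 38.4] 13.8
bottle [586.1 -74.1] [45.4 25.2] 8.9
cond [ 592.8 -358. ] [88.2 71. ] 20.6
  far [[629.0, -373.0], [629.0, -373.0], [633.0, -377.0], [629.0, -328.0], [564.0, -407.0], [539.0, -340.0]]
condtop [ 591.3 -361.4] [31.7 33.5] 75.2
time: 0.35
tcp_pos: [0.1251, 0.5095, 0.2308]
eef_rot: [0.922, 3.003, -0.002]
contact_force: [0.1, -0.0, -0.8]
width: 0.0854
grip_force: 0.0
tcp [0.1251 0.5095 0.2308] w 0.0854 t 0.35
shift units [-10.773  -4.164  -0.311]
tilt [-3.0e-04 -1.2e-03 -1.0e+00] closing yaw deg 55.87
turn about tool z, units 5.587
[ 1.33000728e+00  2.60467178e-01 -1.38880425e-01  1.17268834e+00
  2.85663989e-05  1.92562655e+00]
```

```bash
cat >> h.py <<'E'
def plan(x,y,z,deg):
    """turn first (tool z units), then shift in the turned tool frame"""
    s=sensors.read_state(); R=Ro.from_rotvec(s["eef_rot"]); M=R.as_matrix(); p=s["tcp_pos"]
    a=np.degrees(np.arctan2(M[1,1],M[0,1])); e=(deg-a+90)%180-90; b=np.radians(a+e)
    T=np.c_[[-np.sin(b),np.cos(b),0],[np.cos(b),np.sin(b),0],[0,0,-1]]
    print("t",round(s["time"],2),"tcp",p.round(4),"w",round(s["width"],4),"yaw",a.round(1),"tilt",M[:2,2].round(3),"q6",s["qpos"][5].round(2),"| turn",(-e/10).round(3),"shift",(T.T@(np.array([x,y,z])-p)/.06).round(3))
E
python3 -c "
from h import *
plan(.5842,-.0632,.14,51)"
```

```text
t 0.35 tcp [0.1251 0.5095 0.2308] w 0.0854 yaw 55.9 tilt [-0.    -0.001] q6 1.93 | turn 0.487 shift [-11.953  -2.602   1.513]
```

```bash
python3 -m creep '{"xyz":[[0,0,0],[-0.85,-0.186,0],[-0.85,-0.186,0],[-0.85,-0.186,0],[-0.85,-0.186,0],[-0.85,-0.186,0],[-0.85,-0.186,0],[-0.85,-0.186,0]],"delta_rot":[[0,0,0.487],[0,0,0],[0,0,0],[0,0,0],[0,0,0],[0,0,0],[0,0,0],[0,0,0]],"jaw":[1,1,1,1,1,1,1,1]}'
python3 -m creep '{"xyz":[[-0.85,-0.186,0],[-0.85,-0.186,0],[-0.85,-0.186,0],[-0.85,-0.186,0],[-0.85,-0.186,0],[-0.85,-0.186,0],[-0.85,-0.186,0.5],[0,0,0.5]],"delta_rot":[[0,0,0],[0,0,0],[0,0,0],[0,0,0],[0,0,0],[0,0,0],[0,0,0],[0,0,0]],"jaw":[1,1,1,1,1,1,1,1]}'
python3 -c "
from h import *
plan(.5842,-.0632,.14,51)"
```

```text
time: 1.35
tcp_pos: [0.3558, 0.2242, 0.2311]
eef_rot: [-1.04, -2.964, 0.0]
contact_force: [0.1, 0.3, 0.3]
width: 0.0857
grip_force: 0.0
time: 2.35
tcp_pos: [0.5876, -0.0614, 0.1699]
eef_rot: [1.045, 2.96, -0.0]
contact_force: [-1.1, 0.5, -0.7]
width: 0.0852
grip_force: 0.0
t 2.35 tcp [ 0.5876 -0.0614  0.1699] w 0.0852 yaw 51.1 tilt [ 0.002 -0.001] q6 0.58 | turn 0.01 shift [ 0.025 -0.06   0.498]
```

```bash
python3 -m creep '{"xyz":[[0.025,-0.06,0.5],[0,0,0.5],[0,0,0.5],[0,0,0.5],[0,0,0.3],[0,0,0.2],[0,0,0.11],[0,0,0]],"delta_rot":[[0,0,0],[0,0,0],[0,0,0],[0,0,0],[0,0,0],[0,0,0],[0,0,0],[0,0,0]],"jaw":[1,1,1,1,1,1,1,1]}'
python3 - <<'E'
from h import *
plan(.5842,-.0632,.013,51)
p,d=viewer.camera("side"); q=p[100:260,190:390,::-1]; cv2.imwrite("pics/c1.png",cv2.resize(q,(700,560),interpolation=cv2.INTER_CUBIC))
E
```

```text
time: 3.35
tcp_pos: [0.5816, -0.0601, 0.0146]
eef_rot: [-1.04, -2.964, 0.0]
contact_force: [-0.1, 0.1, 0.3]
width: 0.0852
grip_force: 0.0
t 3.35 tcp [ 0.5816 -0.0601  0.0146] w 0.0852 yaw 51.3 tilt [-0. -0.] q6 0.57 | turn 0.033 shift [-0.066 -0.013  0.027]
```

View pics/c1.png

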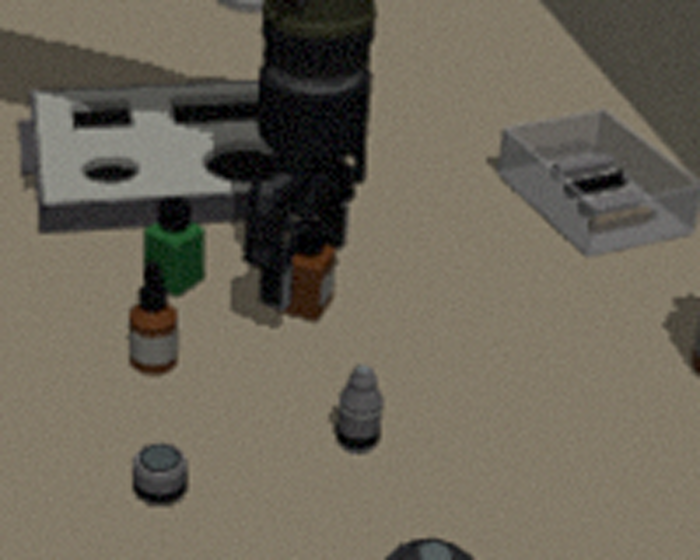

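The bottle (crop 312,283) stands between the fingers, whose front tip is at (272,300). Closing now.

```bash
python3 -m creep '{"xyz":[[-0.066,-0.013,0.02],[0,0,0],[0,0,0],[0,0,0],[0,0,0],[0,0,0],[0,0,0],[0,0,0]],"delta_rot":[[0,0,0],[0,0,0],[0,0,0],[0,0,0],[0,0,0],[0,0,0],[0,0,0],[0,0,0]],"jaw":[1,1,-1,-1,-1,-1,-1,-1]}'
python3 -c "
from h import *
plan(.5842,-.0632,.013,51)"
```

```text
time: 4.4
tcp_pos: [0.5846, -0.0632, 0.0138]
eef_rot: [1.04, 2.964, 0.0]
contact_force: [0.0, 0.8, 3.5]
width: 0.0337
grip_force: 58.1
t 4.4 tcp [ 0.5846 -0.0632  0.0138] w 0.0337 yaw 51.3 tilt [ 0.001 -0.   ] q6 0.57 | turn 0.033 shift [ 0.005 -0.004  0.014]
```

```bash
python3 -m creep '{"xyz":[[0,0,-0.2],[0,0,-0.4],[0,0,-0.5],[0,0,-0.5],[0,0,-0.4],[0,0,0],[0,0,0],[0,0,0]],"delta_rot":[[0,0,0],[0,0,0],[0,0,0],[0,0,0],[0,0,-0.92],[0,0,-0.92],[0,0,-0.92],[0,0,-0.92]],"jaw":[-1,-1,-1,-1,-1,-1,-1,-1]}'
python3 -c "
from h import *
plan(.4635,.2161,.06,88.2)"
```

```text
time: 5.4
tcp_pos: [0.5838, -0.0631, 0.1339]
eef_rot: [-0.043, -3.141, -0.0]
contact_force: [0.0, 0.2, -1.2]
width: 0.0337
grip_force: 57.9
t 5.4 tcp [ 0.5838 -0.0631  0.1339] w 0.0337 yaw 88.4 tilt [-0.  0.] q6 -0.08 | turn 0.024 shift [2.151 4.589 1.231]
```

```bash
python3 -m creep '{"xyz":[[0.2,0.4,0],[0.358,0.765,0],[0.358,0.765,0],[0.358,0.765,0],[0.358,0.765,0],[0.358,0.765,0],[0.16,0.365,0],[0,0,0]],"delta_rot":[[0,0,0],[0,0,0],[0,0,0],[0,0,0],[0,0,0],[0,0,0],[0,0,0],[0,0,0]],"jaw":[-1,-1,-1,-1,-1,-1,-1,-1]}'
python3 -c "
from h import *
plan(.4635,.2161,.06,88.2)"
```

```text
time: 6.4
tcp_pos: [0.4634, 0.2175, 0.1338]
eef_rot: [-0.046, -3.141, 0.0]
contact_force: [-0.5, 0.3, -0.8]
width: 0.0342
grip_force: 58.2
t 6.4 tcp [0.4634 0.2175 0.1338] w 0.0342 yaw 88.3 tilt [-0. -0.] q6 0.47 | turn 0.012 shift [-0.002 -0.024  1.23 ]
```

```bash
python3 -m creep '{"xyz":[[0,-0.024,0.3],[0,0,0.4],[0,0,0.4],[0,0,0.2],[0,0,0.15],[0,0,0]],"delta_rot":[[0,0,0],[0,0,0],[0,0,0],[0,0,0],[0,0,0],[0,0,0]],"jaw":[-1,-1,-1,-1,-1,-1]}'
python3 - <<'E'
from h import *
plan(.4635,.2161,.0302,88.2)
p,d=viewer.camera("side"); q=p[80:200,160:310,::-1]; cv2.imwrite("pics/c2.png",cv2.resize(q,(700,560),interpolation=cv2.INTER_CUBIC))
E
```

```text
time: 7.15
tcp_pos: [0.4642, 0.2144, 0.0463]
eef_rot: [-0.052, -3.141, 0.001]
contact_force: [0.1, -0.3, -1.1]
width: 0.0342
grip_force: 58.1
t 7.15 tcp [0.4642 0.2144 0.0463] w 0.0342 yaw 88.1 tilt [-0.001 -0.   ] q6 0.47 | turn -0.009 shift [0.012 0.028 0.268]
```

View pics/c2.png

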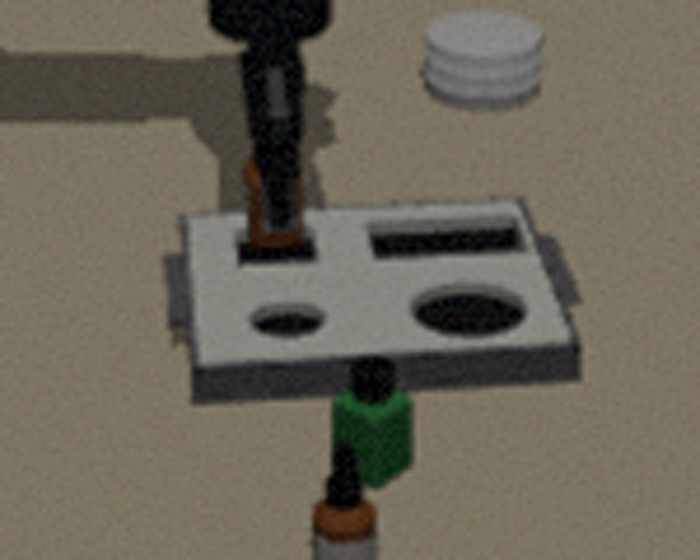

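The bottle (crop 275,245) hangs centred over the square recess (238–317). Lowering it.

```bash
python3 -m creep '{"xyz":[[0.012,0.028,0.09],[0,0,0.09],[0,0,0.06],[0,0,0.03],[0,0,0],[0,0,0]],"delta_rot":[[0,0,0],[0,0,0],[0,0,0],[0,0,0],[0,0,0],[0,0,0]],"jaw":[-1,-1,-1,-1,-1,-1]}'
python3 -c "
from h import *
plan(.4635,.2161,.0298,88.2)"
```

```text
time: 7.95
tcp_pos: [0.4637, 0.2166, 0.0304]
eef_rot: [0.051, 3.141, 0.0]
contact_force: [-0.1, -0.6, -0.9]
width: 0.0339
grip_force: 58.1
t 7.95 tcp [0.4637 0.2166 0.0304] w 0.0339 yaw 88.1 tilt [0. 0.] q6 0.47 | turn -0.006 shift [ 0.003 -0.008  0.01 ]
```

```bash
python3 -m creep '{"xyz":[[0,0,0.01],[0,0,0],[0,0,0],[0,0,0],[0,0,0],[0,0,-0.3],[0,0,-0.6],[0,0,-0.8]],"delta_rot":[[0,0,0],[0,0,0],[0,0,0],[0,0,0],[0,0,0],[0,0,0],[0,0,0],[0,0,0]],"jaw":[-1,0.2,0.6,1,1,1,1,1]}'
python3 -m creep '{"xyz":[[0,0,0]],"delta_rot":[[0,0,0]],"jaw":[1]}'
python3 -c "
from h import *
plan(.5844,-.2195,.10,88.2)"
```

```text
time: 8.95
tcp_pos: [0.4625, 0.216, 0.1317]
eef_rot: [-0.051, -3.138, 0.002]
contact_force: [1.4, 1.1, -0.3]
width: 0.0851
grip_force: 0.0
time: 9.07
tcp_pos: [0.4666, 0.2179, 0.1355]
eef_rot: [0.051, 3.134, 0.006]
contact_force: [1.1, 0.1, -0.2]
width: 0.0849
grip_force: 0.0
t 9.07 tcp [0.4666 0.2179 0.1355] w 0.0849 yaw 88.1 tilt [0.007 0.003] q6 0.47 | turn -0.007 shift [-2.192 -7.225  0.592]
```

```bash
python3 -m creep '{"xyz":[[-0.274,-0.903,0],[-0.274,-0.903,0],[-0.274,-0.903,0],[-0.274,-0.903,0],[-0.274,-0.903,0],[-0.274,-0.903,0],[-0.274,-0.903,0],[-0.274,-0.903,0]],"delta_rot":[[0,0,0],[0,0,0],[0,0,0],[0,0,0],[0,0,0],[0,0,0],[0,0,0],[0,0,0]],"jaw":[1,1,1,1,1,1,1,1]}'
python3 -m creep '{"xyz":[[0,0,0]],"delta_rot":[[0,0,0]],"jaw":[1]}'
python3 - <<'E'
from h import *
plan(.5844,-.2195,.013,88.2)
p,d=viewer.camera("top"); P=cloud("top",d); m=(d>0)&(P[...,2]>.04)&(np.abs(P[...,0]-.52)<.12)&(np.abs(P[...,1]-.165)<.11)&(P[...,2]<.11)
q=P[m]; t=q[q[:,2]>.065]; print("bottle cap",t.mean(0).round(4),"ztop",np.percentile(q[:,2],97).round(4))
E
```

```text
time: 10.07
tcp_pos: [0.5806, -0.2226, 0.1304]
eef_rot: [-0.051, -3.14, -0.001]
contact_force: [0.9, 0.6, 0.5]
width: 0.0855
grip_force: 0.0
time: 10.2
tcp_pos: [0.5813, -0.2249, 0.1301]
eef_rot: [-0.059, -3.141, 0.001]
contact_force: [-0.1, 0.8, 0.6]
width: 0.0853
grip_force: 0.0
t 10.2 tcp [ 0.5813 -0.2249  0.1301] w 0.0853 yaw 87.8 tilt [-0.    -0.001] q6 -0.33 | turn -0.036 shift [-0.048  0.092  1.952]
bottle cap [0.4626 0.2132 0.0788] ztop 0.0883
```

```bash
python3 -m creep '{"xyz":[[-0.048,0.092,0],[0,0,0.4],[0,0,0.5],[0,0,0.5],[0,0,0.3],[0,0,0.15],[0,0,0.08],[0,0,0]],"delta_rot":[[0,0,0],[0,0,0],[0,0,0],[0,0,0],[0,0,0],[0,0,0],[0,0,0],[0,0,0]],"jaw":[1,1,1,1,1,1,1,1]}'
python3 -c "
from h import *
plan(.5844,-.2195,.013,88.2)"
```

```text
time: 11.25
tcp_pos: [0.5843, -0.2152, 0.0163]
eef_rot: [0.05, 3.141, -0.0]
contact_force: [-0.2, -0.1, 0.4]
width: 0.0857
grip_force: 0.0
t 11.25 tcp [ 0.5843 -0.2152  0.0163] w 0.0857 yaw 88.2 tilt [ 0. -0.] q6 -0.32 | turn -0.003 shift [-0.005 -0.072  0.055]
```

```bash
python3 -m creep '{"xyz":[[-0.005,-0.055,0.05],[0,0,0],[0,0,0],[0,0,0],[0,0,0],[0,0,0],[0,0,0],[0,0,0]],"delta_rot":[[0,0,0],[0,0,0],[0,0,0],[0,0,0],[0,0,0],[0,0,0],[0,0,0],[0,0,0]],"jaw":[0.6,0.2,-0.1,-0.16,-0.2,-0.24,-0.28,-0.32]}'
python3 -m creep '{"xyz":[[0,0,0],[0,0,0],[0,0,0],[0,0,0],[0,0,0]],"delta_rot":[[0,0,0],[0,0,0],[0,0,0],[0,0,0],[0,0,0]],"jaw":[-0.36,-0.5,-1,-1,-1]}'
python3 - <<'E'
from h import *
plan(.5844,-.2195,.013,88.2)
p,d=viewer.camera("side"); q=p[160:280,220:370,::-1]; cv2.imwrite("pics/c3.png",cv2.resize(q,(700,560),interpolation=cv2.INTER_CUBIC))
E
```

```text
time: 12.25
tcp_pos: [0.5842, -0.2187, 0.0129]
eef_rot: [0.051, 3.141, 0.0]
contact_force: [0.8, 0.7, -0.1]
width: 0.0288
grip_force: 0.2
time: 12.88
tcp_pos: [0.5842, -0.2186, 0.0131]
eef_rot: [0.051, 3.141, 0.001]
contact_force: [-0.7, 2.4, 3.9]
width: 0.0259
grip_force: 59.1
t 12.88 tcp [ 0.5842 -0.2186  0.0131] w 0.0259 yaw 88.1 tilt [0. 0.] q6 -0.33 | turn -0.006 shift [-0.003 -0.015  0.002]
```

View pics/c3.png

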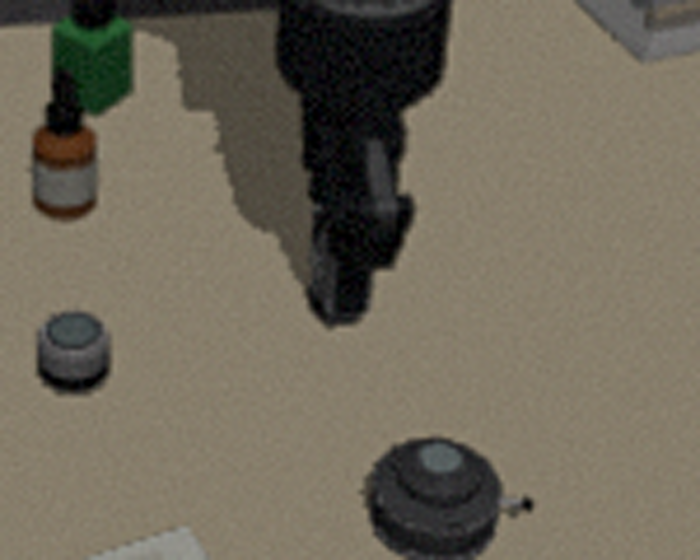

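```bash
python3 -m creep '{"xyz":[[0,0,-0.1],[0,0,-0.15],[0,0,-0.2],[0,0,-0.2],[0,0,-0.1],[0,0,0]],"delta_rot":[[0,0,0],[0,0,0],[0,0,0],[0,0,0],[0,0,0],[0,0,0]],"jaw":[-1,-1,-1,-1,-1,-1]}'
python3 - <<'E'
from h import *
s=sensors.read_state(); print(s["width"],s["grip_force"],s["contact_force"],s["tcp_pos"]); t=s["tcp_pos"]
o=[]
for n in ("side","top"):
    p,d=viewer.camera(n); u,v=proj(n,t+[0,0,.01])[0]; print(n,u,v,proj(n,t)[0],proj(n,t-[0,0,.013])[0])
    u,v=int(u),int(v); q=p[v-25:v+25,u-25:u+25,::-1]; q=cv2.convertScaleAbs(q,alpha=2,beta=20); o.append(cv2.resize(q,(400,400),interpolation=cv2.INTER_CUBIC))
cv2.imwrite("pics/c4.png",np.hstack(o))
E
```

```text
time: 13.68
tcp_pos: [0.5847, -0.2191, 0.0588]
eef_rot: [0.051, 3.14, -0.001]
contact_force: [-0.1, 0.4, -1.7]
width: 0.026
grip_force: 58.9
0.026046833865076714 58.93176818266511 [-0.09563303  0.44349539 -1.65514428] [ 0.58472922 -0.21911447  0.05879399]
side 293.42310773307224 202.03316821677907 [293.09733386 205.68840034] [292.68036649 210.37197314]
top 302.59027723653656 171.34474796187757 [302.14449683 172.06270657] [301.57848974 172.97422793]
```

View pics/c4.png

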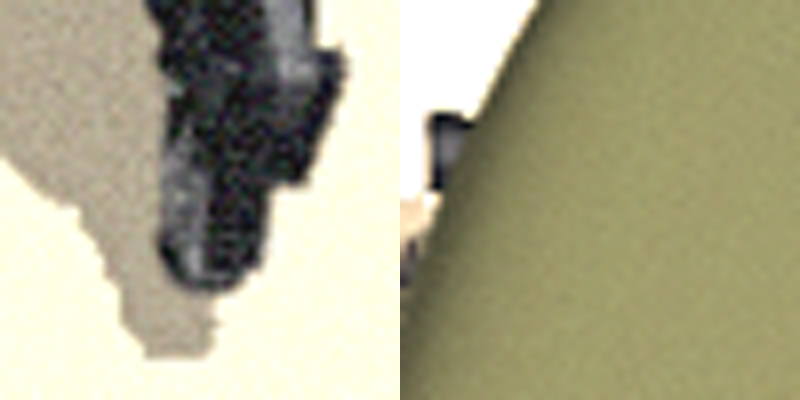

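The objective hangs upright in the pads, with its steel edge at crop 163 and its bottom at (210,285). Carrying it over.

```bash
python3 -m creep '{"xyz":[[0,0,-0.4],[0,0,-0.5],[0,0,-0.3],[0,0,0]],"delta_rot":[[0,0,0],[0,0,0],[0,0,0],[0,0,0]],"jaw":[-1,-1,-1,-1]}'
python3 -c "
from h import *
plan(.4605,.1202,.05,88.2)"
```

```text
time: 14.28
tcp_pos: [0.5851, -0.2192, 0.131]
eef_rot: [0.051, 3.139, -0.001]
contact_force: [0.6, -0.7, -2.3]
width: 0.026
grip_force: 59.1
t 14.28 tcp [ 0.5851 -0.2192  0.131 ] w 0.026 yaw 88.1 tilt [ 0.002 -0.001] q6 -0.33 | turn -0.007 shift [2.253 5.589 1.35 ]
```

```bash
python3 -m creep '{"xyz":[[0.17,0.42,0],[0.32,0.8,0],[0.32,0.8,0],[0.32,0.8,0],[0.32,0.8,0],[0.32,0.8,0],[0.32,0.8,0],[0.16,0.37,0]],"delta_rot":[[0,0,0],[0,0,0],[0,0,0],[0,0,0],[0,0,0],[0,0,0],[0,0,0],[0,0,0]],"jaw":[-1,-1,-1,-1,-1,-1,-1,-1]}'
python3 -m creep '{"xyz":[[0,0,0.2],[0,0,0.4],[0,0,0.4],[0,0,0.2],[0,0,0.1],[0,0,0]],"delta_rot":[[0,0,0],[0,0,0],[0,0,0],[0,0,0],[0,0,0],[0,0,0]],"jaw":[-1,-1,-1,-1,-1,-1]}'
python3 - <<'E'
from h import *
plan(.4605,.1202,.0295,88.2)
p,d=viewer.camera("side"); q=p[90:200,160:300,::-1]; q=cv2.convertScaleAbs(q,alpha=1.5,beta=10);cv2.imwrite("pics/c5.png",cv2.resize(q,(700,550),interpolation=cv2.INTER_CUBIC))
E
```

```text
time: 15.28
tcp_pos: [0.4578, 0.1226, 0.1285]
eef_rot: [-0.047, -3.138, 0.0]
contact_force: [0.0, -0.5, -1.5]
width: 0.0262
grip_force: 59.3
time: 16.02
tcp_pos: [0.4602, 0.1204, 0.0516]
eef_rot: [-0.052, -3.141, 0.0]
contact_force: [-0.0, 1.9, -1.9]
width: 0.0259
grip_force: 59.3
t 16.02 tcp [0.4602 0.1204 0.0516] w 0.0259 yaw 88.1 tilt [-0. -0.] q6 0.29 | turn -0.01 shift [-0.005 -0.003  0.369]
```

View pics/c5.png

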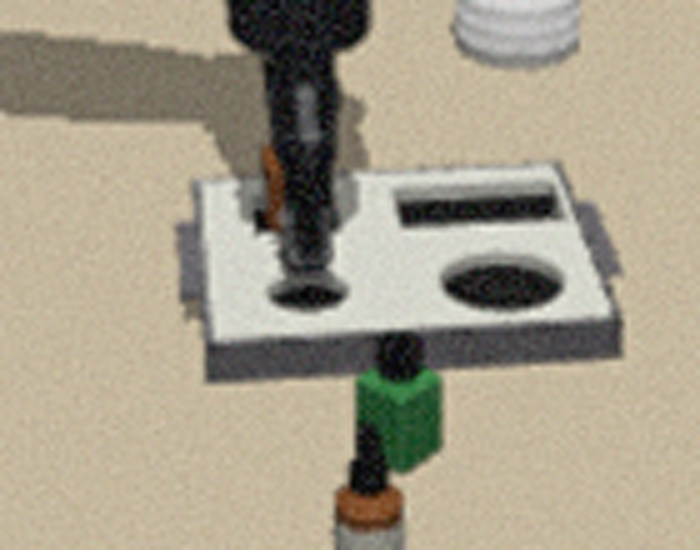

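The objective (307,265) is above the small recess (308,293). Lowering it.

```bash
python3 -m creep '{"xyz":[[0,0,0.1],[0,0,0.1],[0,0,0.08],[0,0,0.05],[0,0,0.03],[0,0,0],[0,0,0]],"delta_rot":[[0,0,0],[0,0,0],[0,0,0],[0,0,0],[0,0,0],[0,0,0],[0,0,0]],"jaw":[-1,-1,-1,-1,-1,-1,-1]}'
python3 -c "
from h import *
plan(.4605,.1202,.0291,88.2)"
```

```text
time: 16.95
tcp_pos: [0.4603, 0.1208, 0.0304]
eef_rot: [0.051, 3.141, 0.0]
contact_force: [0.2, -0.2, -0.7]
width: 0.026
grip_force: 59.3
t 16.95 tcp [0.4603 0.1208 0.0304] w 0.026 yaw 88.1 tilt [0. 0.] q6 0.29 | turn -0.007 shift [-0.003 -0.01   0.022]
```

```bash
python3 -m creep '{"xyz":[[0,0,0.02],[0,0,0],[0,0,0]],"delta_rot":[[0,0,0],[0,0,0],[0,0,0]],"jaw":[-1,-1,-1]}'
python3 -c "
from h import *
plan(.4605,.1202,.0291,88.2)"
```

```text
time: 17.32
tcp_pos: [0.4603, 0.1208, 0.0292]
eef_rot: [0.051, 3.141, 0.0]
contact_force: [0.8, 0.2, 0.1]
width: 0.0255
grip_force: 59.4
t 17.32 tcp [0.4603 0.1208 0.0292] w 0.0255 yaw 88.1 tilt [0. 0.] q6 0.29 | turn -0.007 shift [-0.003 -0.01   0.001]
```

```bash
python3 -m creep '{"xyz":[[0,0,0],[0,0,0],[0,0,0],[0,0,0],[0,0,-0.15],[0,0,-0.4],[0,0,-0.6],[0,0,-0.6]],"delta_rot":[[0,0,0],[0,0,0],[0,0,0],[0,0,0],[0,0,0],[0,0,0],[0,0,0],[0,0,0]],"jaw":[-0.3,-0.1,0.2,0.3,0.3,0.3,0.3,0.3]}'
python3 -m creep '{"xyz":[[0,0,0]],"delta_rot":[[0,0,0]],"jaw":[1]}'
python3 -c "
from h import *
plan(.5914,-.3602,.12,65)"
```

```text
time: 18.32
tcp_pos: [0.46, 0.1207, 0.1357]
eef_rot: [0.051, 3.141, -0.0]
contact_force: [0.4, 0.1, -0.8]
width: 0.0555
grip_force: 0.0
time: 18.45
tcp_pos: [0.4628, 0.1215, 0.1375]
eef_rot: [0.051, 3.134, 0.003]
contact_force: [-0.0, -0.5, -0.3]
width: 0.0719
grip_force: 0.0
t 18.45 tcp [0.4628 0.1215 0.1375] w 0.0719 yaw 88.1 tilt [0.007 0.002] q6 0.29 | turn 2.313 shift [-5.335 -6.37   0.292]
```

```bash
python3 -m creep '{"xyz":[[0,0,0],[0,0,0],[0,0,0],[-0.593,-0.708,0],[-0.593,-0.708,0],[-0.593,-0.708,0],[-0.593,-0.708,0],[-0.593,-0.708,0]],"delta_rot":[[0,0,0.77],[0,0,0.77],[0,0,0.77],[0,0,0],[0,0,0],[0,0,0],[0,0,0],[0,0,0]],"jaw":[1,1,1,1,1,1,1,1]}'
python3 -m creep '{"xyz":[[-0.593,-0.708,0],[-0.593,-0.708,0],[-0.593,-0.708,0],[-0.593,-0.708,0],[0,0,0]],"delta_rot":[[0,0,0],[0,0,0],[0,0,0],[0,0,0],[0,0,0]],"jaw":[1,1,1,1,1]}'
python3 - <<'E'
from h import *
plan(.5914,-.3602,.010,65)
p,d=viewer.camera("top"); P=cloud("top",d); m=(d>0)&(P[...,2]>.04)&(np.abs(P[...,0]-.52)<.12)&(np.abs(P[...,1]-.165)<.11)&(P[...,2]<.11)
for n,y in (("bottle",.216),("obj",.12)):
  q=P[m&(abs(P[...,1]-y)<.045)]; zt=np.percentile(q[:,2],97); t=q[q[:,2]>zt-.006]; print(n,t.mean(0).round(4),"ztop",zt.round(4))
E
```

```text
time: 19.45
tcp_pos: [0.5315, -0.1485, 0.1335]
eef_rot: [-0.679, -3.066, -0.0]
contact_force: [0.5, 0.1, 0.9]
width: 0.0856
grip_force: 0.0
time: 20.08
tcp_pos: [0.5891, -0.365, 0.1323]
eef_rot: [-0.686, -3.066, 0.001]
contact_force: [-0.2, 0.6, -1.1]
width: 0.0856
grip_force: 0.0
t 20.07 tcp [ 0.5891 -0.365   0.1323] w 0.0856 yaw 64.8 tilt [-0.    -0.001] q6 -0.11 | turn -0.022 shift [-1.000e-03  8.800e-02  2.038e+00]
bottle [0.4631 0.2161 0.0863] ztop 0.0887
obj [0.4614 0.1205 0.0758] ztop 0.0791
```

```bash
python3 -m creep '{"xyz":[[0,0.088,0],[0,0,0.4],[0,0,0.5],[0,0,0.5],[0,0,0.35],[0,0,0.2],[0,0,0.06],[0,0,0]],"delta_rot":[[0,0,0],[0,0,0],[0,0,0],[0,0,0],[0,0,0],[0,0,0],[0,0,0],[0,0,0]],"jaw":[1,1,1,1,1,1,1,1]}'
python3 - <<'E'
from h import *
plan(.5914,-.3602,.0095,65)
p,d=viewer.camera("side"); q=p[180:320,240:400,::-1]; q=cv2.convertScaleAbs(q,alpha=1.7,beta=10);cv2.imwrite("pics/c6.png",cv2.resize(q,(640,560),interpolation=cv2.INTER_CUBIC))
E
```

```text
time: 21.12
tcp_pos: [0.5917, -0.3559, 0.0142]
eef_rot: [0.678, 3.067, -0.0]
contact_force: [1.3, 0.6, 0.7]
width: 0.0857
grip_force: 0.0
t 21.12 tcp [ 0.5917 -0.3559  0.0142] w 0.0857 yaw 65.1 tilt [ 0.001 -0.   ] q6 -0.11 | turn 0.006 shift [-0.025 -0.066  0.078]
```

View pics/c6.png

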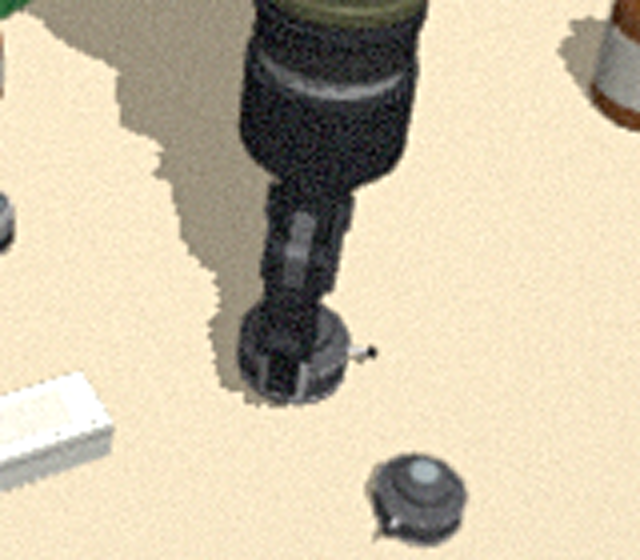

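The finger (285,370) stands in front of the condenser (295,360). The lever (365,352) is clear of it. Closing.

```bash
python3 -m creep '{"xyz":[[-0.025,-0.066,0.078],[0,0,0],[0,0,0],[0,0,0],[0,0,0],[0,0,0],[0,0,0],[0,0,0]],"delta_rot":[[0,0,0],[0,0,0],[0,0,0],[0,0,0],[0,0,0],[0,0,0],[0,0,0],[0,0,0]],"jaw":[1,0.8,0.6,0.45,0.35,0.2,-1,-1]}'
python3 -m creep '{"xyz":[[0,0,0],[0,0,0]],"delta_rot":[[0,0,0],[0,0,0]],"jaw":[-1,-1]}'
python3 -c "
from h import *
plan(.5914,-.3602,.0095,65)"
```

```text
time: 22.18
tcp_pos: [0.5914, -0.3603, 0.0097]
eef_rot: [0.678, 3.066, 0.0]
contact_force: [-0.4, 0.9, 6.2]
width: 0.0507
grip_force: 61.7
time: 22.42
tcp_pos: [0.5914, -0.3603, 0.0097]
eef_rot: [0.678, 3.066, 0.0]
contact_force: [-1.4, 1.2, 5.0]
width: 0.0506
grip_force: 61.7
t 22.43 tcp [ 0.5914 -0.3603  0.0097] w 0.0506 yaw 65.0 tilt [0.001 0.   ] q6 -0.11 | turn 0.005 shift [0.001 0.002 0.003]
```

```bash
python3 -m creep '{"xyz":[[0,0,-0.1],[0,0,-0.15],[0,0,-0.2],[0,0,-0.2],[0,0,-0.1],[0,0,0]],"delta_rot":[[0,0,0],[0,0,0],[0,0,0],[0,0,0],[0,0,0],[0,0,0]],"jaw":[-1,-1,-1,-1,-1,-1]}'
python3 - <<'E'
from h import *
plan(.5725,.1166,.06,65)
p,d=viewer.camera("side"); q=p[180:320,240:400,::-1]; q=cv2.convertScaleAbs(q,alpha=1.7,beta=10);cv2.imwrite("pics/c7.png",cv2.resize(q,(640,560),interpolation=cv2.INTER_CUBIC))
E
```

```text
time: 23.18
tcp_pos: [0.5915, -0.3608, 0.0547]
eef_rot: [0.679, 3.066, -0.001]
contact_force: [-0.1, -0.4, -1.9]
width: 0.0508
grip_force: 62.5
t 23.18 tcp [ 0.5915 -0.3608  0.0547] w 0.0508 yaw 65.0 tilt [ 0.001 -0.001] q6 -0.11 | turn 0.003 shift [ 3.649  7.077 -0.088]
```

View pics/c7.png

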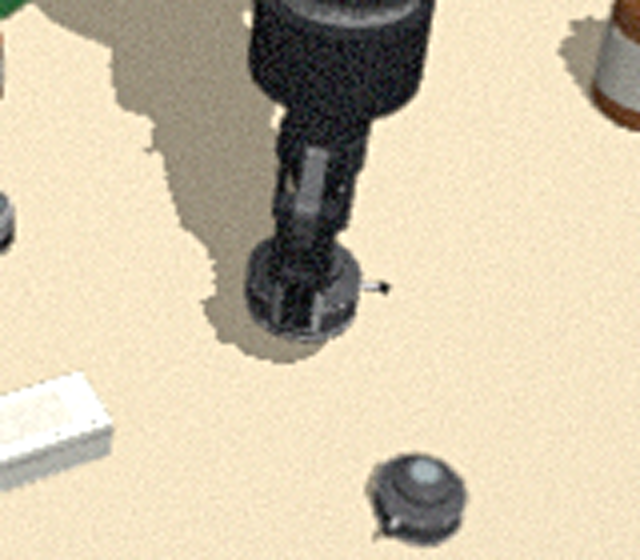

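The condenser hangs level in the pads at (303,290). Carrying it to the large recess.

```bash
python3 -m creep '{"xyz":[[0,0,-0.4],[0,0,-0.5],[0,0,-0.4],[0.2,0.4,0],[0.4,0.785,0],[0.4,0.785,0],[0.4,0.785,0],[0.4,0.785,0]],"delta_rot":[[0,0,0],[0,0,0],[0,0,0],[0,0,0],[0,0,0],[0,0,0],[0,0,0],[0,0,0]],"jaw":[-1,-1,-1,-1,-1,-1,-1,-1]}'
python3 -m creep '{"xyz":[[0.4,0.785,0],[0.4,0.785,0],[0.4,0.785,0],[0.4,0.785,0],[0.25,0.4,0],[0,0,0]],"delta_rot":[[0,0,0],[0,0,0],[0,0,0],[0,0,0],[0,0,0],[0,0,0]],"jaw":[-1,-1,-1,-1,-1,-1]}'
python3 -c "
from h import *
plan(.5725,.1166,.05,65)"
```

```text
time: 24.22
tcp_pos: [0.5821, -0.1206, 0.1313]
eef_rot: [-0.679, -3.066, -0.0]
contact_force: [0.6, 0.0, -1.0]
width: 0.0506
grip_force: 62.7
time: 24.98
tcp_pos: [0.571, 0.1191, 0.1313]
eef_rot: [-0.673, -3.068, 0.0]
contact_force: [0.3, 0.1, -0.8]
width: 0.051
grip_force: 62.7
t 24.98 tcp [0.571  0.1191 0.1313] w 0.051 yaw 65.2 tilt [-0.001 -0.   ] q6 0.64 | turn 0.024 shift [-0.04  -0.028  1.355]
```

Descend to 0.045, look, then lower.

```bash
python3 -m creep '{"xyz":[[-0.04,-0.028,0.2],[0,0,0.4],[0,0,0.4],[0,0,0.25],[0,0,0.12],[0,0,0]],"delta_rot":[[0,0,0],[0,0,0],[0,0,0],[0,0,0],[0,0,0],[0,0,0]],"jaw":[-1,-1,-1,-1,-1,-1]}'
python3 - <<'E'
from h import *
plan(.5725,.1166,.0257,65)
p,d=viewer.camera("side"); q=p[90:200,180:320,::-1]; q=cv2.convertScaleAbs(q,alpha=1.7,beta=10);cv2.imwrite("pics/c8.png",cv2.resize(q,(700,550),interpolation=cv2.INTER_CUBIC))
E
```

```text
time: 25.72
tcp_pos: [0.5732, 0.1141, 0.0493]
eef_rot: [-0.68, -3.067, 0.0]
contact_force: [0.1, 1.3, -0.4]
width: 0.0505
grip_force: 62.7
t 25.73 tcp [0.5732 0.1141 0.0493] w 0.0505 yaw 65.0 tilt [-0.001 -0.   ] q6 0.63 | turn -0.0 shift [0.028 0.033 0.393]
```

View pics/c8.png

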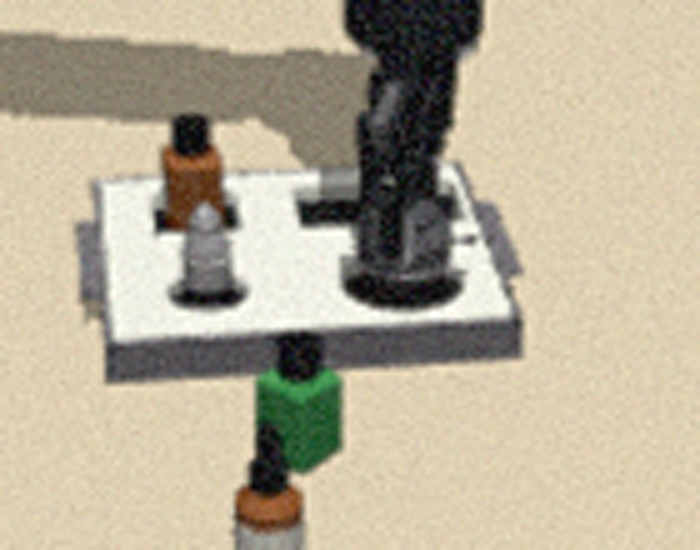

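Bottle (190,190) and objective (207,250) are standing in their recesses. The condenser (403,250) is over the large one (403,285). Lowering it.

```bash
python3 -m creep '{"xyz":[[0.028,0.033,0.1],[0,0,0.1],[0,0,0.09],[0,0,0.05],[0,0,0.03],[0,0,0.015],[0,0,0],[0,0,0]],"delta_rot":[[0,0,0],[0,0,0],[0,0,0],[0,0,0],[0,0,0],[0,0,0],[0,0,0],[0,0,0]],"jaw":[-1,-1,-1,-1,-1,-1,-1,-1]}'
python3 -c "
from h import *
plan(.5725,.1166,.0257,65)"
```

```text
time: 26.78
tcp_pos: [0.5727, 0.1171, 0.0267]
eef_rot: [0.679, 3.067, 0.0]
contact_force: [0.5, -0.4, -1.6]
width: 0.0508
grip_force: 62.7
t 26.77 tcp [0.5727 0.1171 0.0267] w 0.0508 yaw 65.0 tilt [0. 0.] q6 0.64 | turn 0.003 shift [-0.001 -0.009  0.016]
```

```bash
python3 -m creep '{"xyz":[[0,0,0.016],[0,0,0],[0,0,0]],"delta_rot":[[0,0,0],[0,0,0],[0,0,0]],"jaw":[-1,-1,-1]}'
python3 -m creep '{"xyz":[[0,0,0],[0,0,0],[0,0,0],[0,0,0],[0,0,-0.15],[0,0,-0.4],[0,0,-0.6],[0,0,-0.6]],"delta_rot":[[0,0,0],[0,0,0],[0,0,0],[0,0,0],[0,0,0],[0,0,0],[0,0,0],[0,0,0]],"jaw":[0.3,0.5,0.7,1,1,1,1,1]}'
python3 -m creep '{"xyz":[[0,0,0]],"delta_rot":[[0,0,0]],"jaw":[1]}'
python3 -c "
from h import *
plan(.4485,-.3936,.12,104)
plan(.4485,-.3936,.12,-76)"
```

```text
time: 27.15
tcp_pos: [0.5727, 0.1171, 0.0257]
eef_rot: [0.679, 3.067, 0.0]
contact_force: [0.4, -0.7, -0.1]
width: 0.0508
grip_force: 62.8
time: 28.15
tcp_pos: [0.5725, 0.117, 0.1321]
eef_rot: [0.679, 3.067, 0.0]
contact_force: [0.4, -0.2, -1.2]
width: 0.0854
grip_force: 0.0
time: 28.28
tcp_pos: [0.5753, 0.1177, 0.1346]
eef_rot: [0.678, 3.061, 0.005]
contact_force: [0.7, 0.6, -0.5]
width: 0.0858
grip_force: 0.0
t 28.27 tcp [0.5753 0.1177 0.1346] w 0.0858 yaw 65.0 tilt [0.007 0.002] q6 0.64 | turn -3.896 shift [ 4.112 -7.756  0.243]
t 28.27 tcp [0.5753 0.1177 0.1346] w 0.0858 yaw 65.0 tilt [0.007 0.002] q6 0.64 | turn -3.896 shift [ 4.112 -7.756  0.243]
```

```bash
python3 -m creep '{"xyz":[[0,0,0],[0,0,0],[0,0,0],[0,0,0],[0.457,-0.862,0],[0.457,-0.862,0],[0.457,-0.862,0],[0.457,-0.862,0]],"delta_rot":[[0,0,-0.974],[0,0,-0.974],[0,0,-0.974],[0,0,-0.974],[0,0,0],[0,0,0],[0,0,0],[0,0,0]],"jaw":[1,1,1,1,1,1,1,1]}'
python3 -m creep '{"xyz":[[0.457,-0.862,0],[0.457,-0.862,0],[0.457,-0.862,0],[0.457,-0.862,0],[0.457,-0.862,0],[0,0,0]],"delta_rot":[[0,0,0],[0,0,0],[0,0,0],[0,0,0],[0,0,0],[0,0,0]],"jaw":[1,1,1,1,1,1]}'
python3 - <<'E'
from h import *
plan(.4485,-.3936,.0135,104)
p,d=viewer.camera("top"); P=cloud("top",d); m=(d>0)&(P[...,2]>.034)&(np.abs(P[...,0]-.5725)<.05)&(np.abs(P[...,1]-.1166)<.04)&(P[...,2]<.11)
q=P[m]; zt=np.percentile(q[:,2],97); t=q[q[:,2]>zt-.006]; print("cond",t.mean(0).round(4),"ztop",zt.round(4))
E
```

```text
time: 29.28
tcp_pos: [0.5151, -0.1117, 0.1301]
eef_rot: [0.383, -3.117, -0.0]
contact_force: [1.7, -1.2, 0.4]
width: 0.0854
grip_force: 0.0
time: 30.02
tcp_pos: [0.4443, -0.3981, 0.1298]
eef_rot: [0.374, -3.119, 0.002]
contact_force: [0.1, 0.5, -0.8]
width: 0.0854
grip_force: 0.0
t 30.02 tcp [ 0.4443 -0.3981  0.1298] w 0.0854 yaw 103.7 tilt [-0.    -0.001] q6 -0.97 | turn -0.034 shift [-0.087  0.056  1.939]
cond [0.574  0.117  0.0523] ztop 0.0552
```

```bash
python3 -m creep '{"xyz":[[-0.087,0.056,0],[0,0,0.4],[0,0,0.5],[0,0,0.5],[0,0,0.3],[0,0,0.17],[0,0,0.05],[0,0,0]],"delta_rot":[[0,0,-0.03],[0,0,0],[0,0,0],[0,0,0],[0,0,0],[0,0,0],[0,0,0],[0,0,0]],"jaw":[1,1,1,1,1,1,1,1]}'
python3 -c "
from h import *
plan(.4485,-.3936,.0125,104)"
```

```text
time: 31.08
tcp_pos: [0.4505, -0.3896, 0.0159]
eef_rot: [-0.392, 3.116, -0.001]
contact_force: [-0.2, -0.5, 0.4]
width: 0.0855
grip_force: 0.0
t 31.07 tcp [ 0.4505 -0.3896  0.0159] w 0.0855 yaw 104.3 tilt [ 0.001 -0.   ] q6 -0.96 | turn 0.034 shift [ 0.048 -0.057  0.056]
```

```bash
python3 -m creep '{"xyz":[[0.048,-0.057,0.056],[0,0,0],[0,0,0],[0,0,0],[0,0,0],[0,0,0],[0,0,0],[0,0,0]],"delta_rot":[[0,0,0.03],[0,0,0],[0,0,0],[0,0,0],[0,0,0],[0,0,0],[0,0,0],[0,0,0]],"jaw":[1,0.6,0.2,0,-0.1,-1,-1,-1]}'
python3 -m creep '{"xyz":[[0,0,0],[0,0,-0.1],[0,0,-0.15],[0,0,-0.2],[0,0,-0.2],[0,0,-0.1],[0,0,0]],"delta_rot":[[0,0,0],[0,0,0],[0,0,0],[0,0,0],[0,0,0],[0,0,0],[0,0,0]],"jaw":[-1,-1,-1,-1,-1,-1,-1]}'
python3 - <<'E'
from h import *
plan(.5755,.2126,.12,88.2)
p,d=viewer.camera("side"); q=p[210:350,190:350,::-1]; q=cv2.convertScaleAbs(q,alpha=1.5,beta=10);cv2.imwrite("pics/c9.png",cv2.resize(q,(640,560),interpolation=cv2.INTER_CUBIC))
E
```

```text
time: 32.08
tcp_pos: [0.4482, -0.394, 0.0124]
eef_rot: [-0.383, 3.118, -0.001]
contact_force: [-0.5, -0.2, 4.8]
width: 0.0345
grip_force: 61.0
time: 32.95
tcp_pos: [0.4484, -0.3941, 0.0578]
eef_rot: [-0.383, 3.117, -0.002]
contact_force: [0.1, 0.2, -0.4]
width: 0.0342
grip_force: 60.4
t 32.95 tcp [ 0.4484 -0.3941  0.0578] w 0.0342 yaw 104.0 tilt [ 0.001 -0.001] q6 -0.97 | turn 1.579 shift [-1.8   10.174 -1.037]
```

View pics/c9.png

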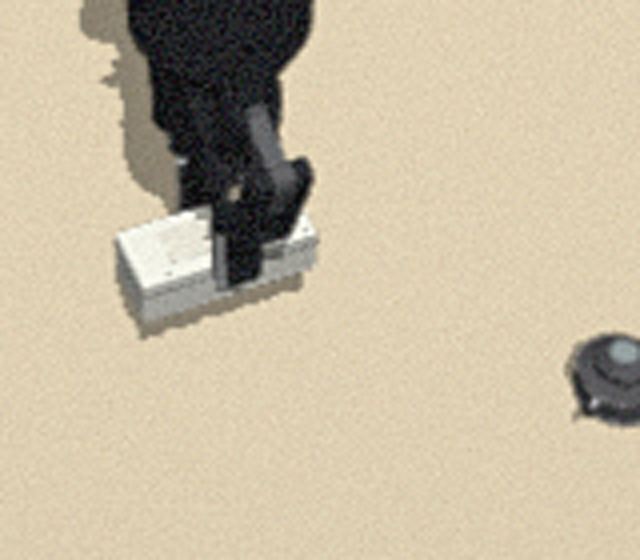

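The mailer is gripped at its middle (finger 235, box 140–318) and level. Carrying it.

```bash
python3 -m creep '{"xyz":[[0,0,-0.4],[0,0,-0.5],[0,0,-0.4],[0,0,0],[-0.08,0.45,0],[-0.15,0.85,0],[-0.15,0.85,0],[-0.15,0.85,0]],"delta_rot":[[0,0,0],[0,0,0],[0,0,0.79],[0,0,0.79],[0,0,0],[0,0,0],[0,0,0],[0,0,0]],"jaw":[-1,-1,-1,-1,-1,-1,-1,-1]}'
python3 -m creep '{"xyz":[[-0.15,0.85,0],[-0.15,0.85,0],[-0.15,0.85,0],[-0.15,0.85,0],[-0.15,0.85,0],[-0.15,0.85,0],[-0.15,0.85,0],[-0.22,1.0,0]],"delta_rot":[[0,0,0],[0,0,0],[0,0,0],[0,0,0],[0,0,0],[0,0,0],[0,0,0],[0,0,0]],"jaw":[-1,-1,-1,-1,-1,-1,-1,-1]}'
python3 -m creep '{"xyz":[[0,0,0]],"delta_rot":[[0,0,0]],"jaw":[-1]}'
python3 -c "
from h import *
plan(.5755,.2126,.05,88.2)"
```

```text
time: 34.0
tcp_pos: [0.4852, -0.2133, 0.1345]
eef_rot: [-0.05, -3.141, -0.001]
contact_force: [0.7, -0.6, -0.9]
width: 0.0343
grip_force: 60.4
time: 35.0
tcp_pos: [0.5743, 0.2006, 0.1344]
eef_rot: [-0.051, -3.14, 0.001]
contact_force: [0.8, 0.1, -0.8]
width: 0.0346
grip_force: 60.4
time: 35.12
tcp_pos: [0.5755, 0.2037, 0.1342]
eef_rot: [0.041, 3.141, 0.002]
contact_force: [-0.3, -0.4, -0.4]
width: 0.0343
grip_force: 60.4
t 35.12 tcp [0.5755 0.2037 0.1342] w 0.0343 yaw 88.5 tilt [0.001 0.001] q6 0.37 | turn 0.031 shift [0.005 0.147 1.403]
```

```bash
python3 -m creep '{"xyz":[[0.005,0.147,0],[0,0,0.3],[0,0,0.4],[0,0,0.4],[0,0,0.2],[0,0,0.1],[0,0,0]],"delta_rot":[[0,0,0.03],[0,0,0],[0,0,0],[0,0,0],[0,0,0],[0,0,0],[0,0,0]],"jaw":[-1,-1,-1,-1,-1,-1,-1]}'
python3 - <<'E'
from h import *
plan(.5755,.2126,.0285,88.2)
p,d=viewer.camera("side"); q=p[90:200,180:320,::-1]; q=cv2.convertScaleAbs(q,alpha=1.5,beta=10);cv2.imwrite("pics/c10.png",cv2.resize(q,(700,550),interpolation=cv2.INTER_CUBIC))
E
```

```text
time: 36.0
tcp_pos: [0.5748, 0.208, 0.0512]
eef_rot: [0.059, 3.141, -0.0]
contact_force: [-0.5, -0.1, -0.2]
width: 0.0342
grip_force: 60.4
t 36.0 tcp [0.5748 0.208  0.0512] w 0.0342 yaw 87.9 tilt [ 0. -0.] q6 0.38 | turn -0.034 shift [-0.01   0.076  0.378]
```

View pics/c10.png

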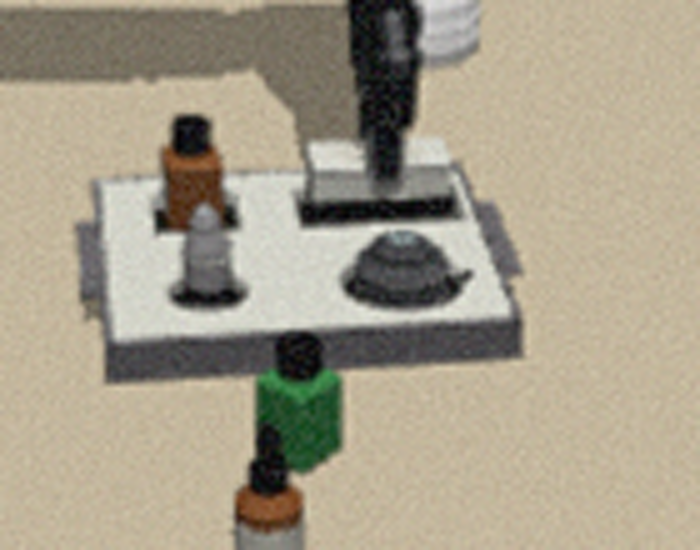

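The mailer (307–455) lines up with the oblong recess (297–460), and the condenser (403,270) is seated. Lowering the mailer.

```bash
python3 -m creep '{"xyz":[[-0.02,0.076,0],[0,0,0.1],[0,0,0.1],[0,0,0.08],[0,0,0.05],[0,0,0.03],[0,0,0],[0,0,0]],"delta_rot":[[0,0,-0.03],[0,0,0],[0,0,0],[0,0,0],[0,0,0],[0,0,0],[0,0,0],[0,0,0]],"jaw":[-1,-1,-1,-1,-1,-1,-1,-1]}'
python3 -c "
from h import *
plan(.5755,.2126,.0286,88.2)"
```

```text
time: 37.05
tcp_pos: [0.5762, 0.2129, 0.0296]
eef_rot: [0.05, 3.141, 0.0]
contact_force: [-0.0, 0.6, -0.8]
width: 0.0343
grip_force: 60.4
t 37.05 tcp [0.5762 0.2129 0.0296] w 0.0343 yaw 88.2 tilt [0. 0.] q6 0.39 | turn -0.001 shift [ 0.012 -0.005  0.016]
```

```bash
python3 -m creep '{"xyz":[[0,0,0.016],[0,0,0],[0,0,0],[0,0,0],[0,0,0],[0,0,0],[0,0,-0.15],[0,0,-0.4]],"delta_rot":[[0,0,0],[0,0,0],[0,0,0],[0,0,0],[0,0,0],[0,0,0],[0,0,0],[0,0,0]],"jaw":[-1,-1,-0.1,0.1,0.3,0.3,0.3,0.3]}'
python3 -m creep '{"xyz":[[0,0,-0.6],[0,0,-0.8],[0,0,-0.5],[-0.6,-0.6,0],[-0.9,-0.9,0],[-0.9,-0.9,0],[-0.9,-0.9,0],[0,0,0]],"delta_rot":[[0,0,0],[0,0,0],[0,0,0],[0,0,0],[0,0,0],[0,0,0],[0,0,0],[0,0,0]],"jaw":[0.3,0.3,0.3,0.3,0.3,0.3,0.3,0.3]}'
python3 - <<'E'
from h import *
plan(.5755,.2126,.15,88.2)
p,d=viewer.camera("top"); P=cloud("top",d)
for n,x,y,r in (("mailer",.5755,.2126,.05),("cond",.5725,.1166,.045),("bottle",.4635,.2161,.04),("obj",.4605,.1202,.04),("short",.453,-.245,.04),("dropper",.466,-.11,.04)):
  m=(d>0)&(P[...,2]>(.033 if y>0 else .006))&(P[...,2]<.11)&(abs(P[...,0]-x)<r)&(abs(P[...,1]-y)<.045)
  q=P[m]; zt=np.percentile(q[:,2],97); t=q[q[:,2]>zt-.006]; print(n,t.mean(0).round(4),"ztop",zt.round(4))
p,d=viewer.camera("side"); q=p[90:270,170:350,::-1]; q=cv2.convertScaleAbs(q,alpha=1.5,beta=10);cv2.imwrite("pics/c11.png",cv2.resize(q,(600,600),interpolation=cv2.INTER_CUBIC))
E
```

```text
time: 38.05
tcp_pos: [0.575, 0.2125, 0.0611]
eef_rot: [-0.049, -3.139, 0.002]
contact_force: [-0.1, -0.0, 0.8]
width: 0.0552
grip_force: 0.0
time: 39.05
tcp_pos: [0.7418, 0.0347, 0.1744]
eef_rot: [0.058, 3.14, -0.002]
contact_force: [0.1, 0.0, -0.3]
width: 0.0555
grip_force: 0.0
t 39.05 tcp [0.7418 0.0347 0.1744] w 0.0555 yaw 87.9 tilt [ 0.001 -0.001] q6 0.08 | turn -0.032 shift [2.863 2.877 0.407]Traceback (most recent call last):
  File "<stdin>", line 6, in <module>
    return _quantile_unchecked(
        a, q, axis, out, overwrite_input, method, keepdims, weights)
    return _ureduce(a,
                    func=_quantile_ureduce_func,
    ...<5 lines>...
                    overwrite_input=overwrite_input,
                    method=method)
    r = func(a, **kwargs)
    result = _quantile(arr,
                       quantiles=q,
    ...<2 lines>...
                       out=out,
                       weights=wgt)
    slices_having_nans = np.isnan(arr[-1, ...])
                                  ~~~^^^^^^^^^
IndexError: index -1 is out of bounds for axis 0 with size 0
```

```bash
python3 -m creep '{"xyz":[[0.4,-0.5,0],[0.6,-0.95,0],[0.6,-0.95,0],[0.6,-0.95,0],[0.5,-0.95,0],[0.4,-0.95,0],[0.4,-0.95,0],[0.4,-0.95,0]],"delta_rot":[[0,0,0],[0,0,0],[0,0,0],[0,0,0],[0,0,0],[0,0,0],[0,0,0],[0,0,0]],"jaw":[0.3,0.3,0.3,0.3,0.3,0.3,0.3,0.3]}'
python3 -m creep '{"xyz":[[0,0,0],[0,0,0]],"delta_rot":[[0,0,0],[0,0,0]],"jaw":[0.3,0.3]}'
python3 - <<'E'
from h import *
p,d=viewer.camera("top"); P=cloud("top",d)
for n,x,y,r in (("mailer",.5755,.2126,.05),("cond",.5725,.1166,.045),("bottle",.4635,.2161,.04),("obj",.4605,.1202,.04),("short",.453,-.245,.04),("dropper",.466,-.11,.04)):
  m=(d>0)&(P[...,2]>(.033 if y>0 else .006))&(P[...,2]<.11)&(abs(P[...,0]-x)<r)&(abs(P[...,1]-y)<.045)
  q=P[m]
  if len(q)<5: print(n,"hidden"); continue
  zt=np.percentile(q[:,2],97); t=q[q[:,2]>zt-.006]; print(n,t.mean(0).round(4),"ztop",zt.round(4),"range",np.ptp(t,axis=0).round(3))
p,d=viewer.camera("side"); q=p[90:270,170:350,::-1]; q=cv2.convertScaleAbs(q,alpha=1.5,beta=10);cv2.imwrite("pics/c11.png",cv2.resize(q,(600,600),interpolation=cv2.INTER_CUBIC))
E
```

```text
time: 40.1
tcp_pos: [0.5001, -0.3682, 0.1765]
eef_rot: [0.046, 3.14, 0.0]
contact_force: [0.6, 0.1, -0.5]
width: 0.0556
grip_force: 0.0
time: 40.35
tcp_pos: [0.5009, -0.3671, 0.176]
eef_rot: [0.049, 3.141, 0.001]
contact_force: [0.5, 0.6, 0.7]
width: 0.056
grip_force: 0.0
mailer [0.5751 0.2116 0.0415] ztop 0.0445 range [0.08  0.038 0.008]
cond [0.5736 0.1169 0.0529] ztop 0.0557 range [0.031 0.03  0.008]
bottle [0.4633 0.2159 0.0864] ztop 0.0886 range [0.021 0.022 0.009]
obj [0.4618 0.1199 0.0762] ztop 0.0786 range [0.013 0.01  0.008]
short [ 0.453  -0.2443  0.0296] ztop 0.0321 range [0.03  0.03  0.009]
dropper [ 0.4669 -0.1099  0.0817] ztop 0.0832 range [0.01  0.01  0.008]
```

View pics/c11.png

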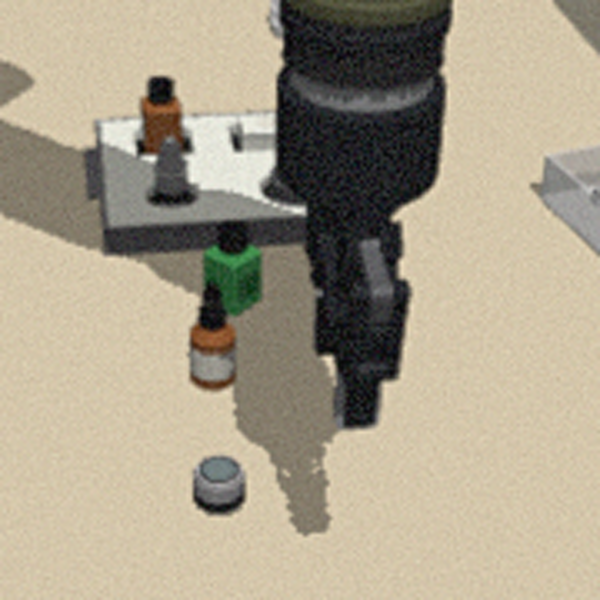

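The bottle (160,115) and objective (170,170) stand in their recesses. The dropper (212,350) and short objective (218,485) have not moved. All the heights and centres match what they should be, so I'm handing in.

```bash
python3 -c "
from workcell import order; print(order.job_done())"
```

```text
the job is handed in; nothing more can be done
None
```

I packed all four kit parts into their recesses and handed the job in at about 40 s. The last camera check showed each part seated and the short objective and dropper bottle where they began; the hand-in returned no verdict.

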